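# Pin the casting mould shut

## Task

Lock the closed two-part plaster mould: take the flanged steel pin out of the plywood stand and put it in the mould's round hole, tapered end down, pushed or dropped fully home so that its flange sits on the mould's top. Leave the awl and the square-headed punch standing in the stand, and let go of the pin.

Things in the scene. Friction and masses are not known exactly. Their poses are not given: they have to be found in the camera images.
- pin_grip (a point): Bare steel pin, 150-290 g, upright in a hole of the stand. Point: centre of its round knob (24 mm diameter, 50 high), on its axis. Under the knob a flange, 50 mm diameter, 6 thick, underside 31 mm below the point, resting on the stand; then a shank tapering from 18 to 10 mm, nose 91 mm below the point. z up the pin; at the start x is across the stand's row of holes, y along it.
- mould_hole (a point): Mouth centre of the round hole (vertical, 32 mm diameter, 75 deep) in the top, 85 mm above the table, of a fixed plaster block 90 x 200 x 75 mm on a plywood board. x across the block, y along it, z up. The square opening (29 mm wide, 30 deep) at -116 mm in y is the pouring gate, not for the pin. With the pin home its knob's centre is 31 mm above this point.
- awl_grip (a point): Middle of the pear-shaped wooden handle (34 mm diameter, 55 high) of an awl in another hole of the stand, 27 mm above the stand's top; to be left there. The stand is a fixed plywood bench, 75 x 230 mm, top 75 mm above the table, with three 24 mm holes in a row 75 mm apart; pin, awl and punch stand in them in any order.
- punch_grip (a point): Centre of the square head (34 x 34 x 40 mm) of a dark steel punch in another hole of the stand, 20 mm above the stand's top; to be left there.
Mind the look-alikes: they are no part of the job. What is shaped like the part that bears mould_hole but turquoise is not meant.

How it is judged:
On the way:
1. the pin is lifted clear out of the stand (height (world z) of pin_grip above 0.16 m), for 0.1 s.
At the end, for the whole second after the job is handed in: The pin stands upright (within 10 degrees) and at rest in the mould's round hole, its flange down on the mould's top within 5 mm and its axis within 13 mm of the hole's; the awl and the punch are in the stand within 25 mm of where they began (horizontal distance between pin_grip and mould_hole below 0.013 m and z of pin_grip in the frame of mould_hole between 0.024 and 0.036 m and angle between pin_grip's own z axis and vertical below 0.18 rad and linear speed of pin below 0.03 m/s and distance of each of awl_grip, punch_grip from where it was at the start of the episode below 0.025 m); the robot touches nothing.
It fails at once if the awl is pulled or knocked out of the stand (distance of awl_grip from where it was at the start of the episode above 0.04 m).
It fails at once if the punch is pulled or knocked out of the stand (distance of punch_grip from where it was at the start of the episode above 0.04 m).
It also fails if it takes over 40 s, if anything falls off the work surface, if the arm or the gripper's body presses on something with over 40 N, if the wrist force passes 120 N, or if a joint passes its speed limit or range.

## Robot

A 6-joint arm with a two-finger parallel gripper is mounted at the origin on the work surface. World frame = base frame: x ahead of the robot, y to its left, z up, the work surface at z = 0. Lengths are in m, angles in rad, forces in N, time in s.
With the tool pointing down it reaches from about 0.35 to 0.775 m from the base axis. Payload 7.3 kg.
Tool frame: the origin (TCP) lies on the mounting face of the last link; the fingertips stand 178 mm ahead of it and the grasp point (between the pads) lies 159 mm ahead of it (robot.tcp_to_tips is the distance from the TCP to the fingertips, in m); z points along the fingers, y is the direction in which the jaws open and shut (so a half turn about z gives the same grasp; the last joint's range is limited). The gripper opens to 92 mm and grips with 3 to 60 N. Pads are 19 mm wide; open, the fingers measure 130 mm over their backs; the gripper's body (75 mm by 190 mm) begins 47 mm behind the grasp point.
Start: joints at [-1.287, 0.342, 1.524, -0, 1.275, -0.146], TCP at [0.219, -0.477, 0.405] pointing down, gripper open.
Joint ranges: [-2.53, 2.53], [-0.77, 2.02], [0.04, 2.7], [-1, 4.14], [0.28, 2.66], [-3.11, 3.11]. Speed limits (rad/s): [2.57, 2.57, 3.14, 3.14, 3.14, 3.14].

## Interface

Orientations are given as [roll, pitch, yaw] about the fixed x, y, z axes, in that order (R = Rz(yaw) Ry(pitch) Rx(roll)).
In Python, from cell import robot, viewer gives the robot as it stands.
- The arm moves only by the shell command python3 -m creep 'ROWS' [OPENING] [FORCE]. ROWS is JSON, a list that holds one entry, the list of rows, each a list of 6 numbers: the shift along the world's x, y, z in mm, then the turn, a rotation vector about the world's x, y, z in degrees. A call has 1 to 5 rows; each row shifts and turns the pose as measured when the row begins; what a row does not reach is not made up. A row lasts 1/12 s, in which the tool goes at most 41.7 mm and 7.16 degrees, less where a joint would pass 70% of its speed; a pose out of reach is approached as far as the arm can. A call with a gripper value outside its range is refused whole. OPENING is the closure, from -1 (fully open) to 1 (shut), set as the call begins (- or left out, the last holds). The fingers move at their own pace and stop on an object; FORCE is the grip in N (left out, the last holds). Time passes only in rows, so rows that do not move let the fingers close. It gives the time, the measured TCP pose, the force and the opening at its end, in the units of the state.
- robot.observe(): the state, without advancing time (a new reading comes with each control period).
- viewer.read_camera(name): name is "scene" or "side" or "wrist"; returns the picture (384x512x3 uint8, blue, green, red); there is no depth.
- viewer.camera_model(name): a dict with "fx", "fy", "cx", "cy" (pixels), "pose" (4x4, takes a point from camera to world coordinates); the wrist camera has in their place "mount" (4x4, takes a point from camera to tool coordinates, whose origin is the TCP and whose axes are the flange's). Camera axes: x right, y up, looking along -z (the intrinsics and any distortion apply to the point x, -y, -z); pixel columns grow to the right and rows downward; lengths in m; the calibration is good to about 2 mm. A picture is of the moment at which its call begins: read the wrist's pose just before it. camera_model takes no time and is no camera call.
- robot.hand_in(): hands the job in, once; it reports no verdict.
The state is a dict: "time": time; "qpos": joint angles; "qvel": joint speeds; "joint_efforts": joint torques, N m; "tool_pos": TCP position; "tool_rot": TCP orientation; "contact_force": force on the tool from outside, world axes, zero at the start; "torque": the same for the moment, N m; "opening": finger opening in m.
Only numpy, scipy, OpenCV 4.12 (cv2) and the standard library are available. Lean on these libraries where they do the work, as an engineer would, in place of code of your own. Each camera call takes 0.05 s, during which the arm holds its last target. There are 200 camera calls.

## Working session

There is one attempt and no reset: what is moved stays moved. The work goes in short steps, Python scripts to look and compute and a shell command to move; the robot and the scene stay as the last step left them, time stands still between calls to the robot, and variables do not carry over. Pictures are saved under pics/ and viewed, about 8 in all and at most 12, crops included, and the job is handed in when it is done.

```bash
mkdir -p pics; cat > h.py <<'E'
import numpy as np, cv2
from cell import robot, viewer
from scipy.spatial.transform import Rotation as R
def cam(n):
    m=viewer.camera_model(n)
    if 'pose' in m: return m,np.array(m['pose'])
    s=robot.observe(); T=np.eye(4); T[:3,:3]=R.from_euler('xyz',s['tool_rot']).as_matrix(); T[:3,3]=s['tool_pos']
    return m,T@np.array(m['mount'])
def ray(m,P,u,v):
    d=P[:3,:3]@np.array([(u-m['cx'])/m['fx'],-(v-m['cy'])/m['fy'],-1]); return P[:3,3],d/np.linalg.norm(d)
def onz(m,P,u,v,z):
    o,d=ray(m,P,u,v); return o+d*(z-o[2])/d[2]
def proj(m,P,p):
    q=np.linalg.inv(P)@np.append(p,1); return m['cx']-m['fx']*q[0]/q[2], m['cy']+m['fy']*q[1]/q[2]
def tri(rs):
    A=sum(np.eye(3)-np.outer(d,d) for o,d in rs); b=sum((np.eye(3)-np.outer(d,d))@o for o,d in rs)
    return np.linalg.solve(A,b)
E
python3 - <<'E'
from h import *
print(robot.observe())
ims=[]
for n in ['scene','side','wrist']:
    m,P=cam(n); print(n,{k:v for k,v in m.items() if k not in('pose','mount')},P.round(3).tolist())
    im=viewer.read_camera(n); cv2.imwrite(f'pics/{n}0.png',im); ims.append(im)
E
```

```text
{'time': 0.0, 'qpos': array([-1.28702634e+00,  3.42711613e-01,  1.52504162e+00,  1.49007743e-05,
        1.27539636e+00, -1.46005236e-01]), 'qvel': array([-0.00072214, -0.00011224, -0.00084029,  0.00098838,  0.00067362,
       -0.00099548]), 'joint_efforts': array([-1.36007937e-03, -4.31237805e+01, -2.44222873e+01,  7.17601064e-02,
        5.56907896e-02, -1.27827093e-04]), 'tool_pos': array([ 0.21872874, -0.47710757,  0.40404193]), 'tool_rot': array([-3.14005435e+00, -2.40611714e-04,  4.29770688e-01]), 'contact_force': array([ 0.30684333, -0.90461798, -0.40823805]), 'torque': array([-0.05864007, -0.02233015, -0.04094886]), 'opening': 0.09161456006750042}
scene {'fx': 390.8801587008858, 'fy': 390.8801587008858, 'cx': 259.00879265748256, 'cy': 197.02182427121025} [[0.101, -0.52, 0.848, 1.261], [0.995, 0.072, -0.074, -0.036], [-0.023, 0.851, 0.524, 0.604], [0.0, 0.0, 0.0, 1.0]]
side {'fx': 393.65486137324854, 'fy': 393.65486137324854, 'cx': 255.25397388612194, 'cy': 193.2831761570207} [[-0.88, 0.296, -0.371, 0.136], [-0.475, -0.544, 0.692, 0.547], [0.003, 0.785, 0.619, 0.583], [0.0, 0.0, 0.0, 1.0]]
wrist {'fx': 279.15769300306005, 'fy': 279.15769300306005, 'cx': 259.54668239097117, 'cy': 192.5040789425049} [[0.417, 0.864, 0.282, 0.295], [-0.909, 0.396, 0.129, -0.442], [-0.0, -0.31, 0.951, 0.384], [0.0, 0.0, 0.0, 1.0]]
```

View pics/scene0.png

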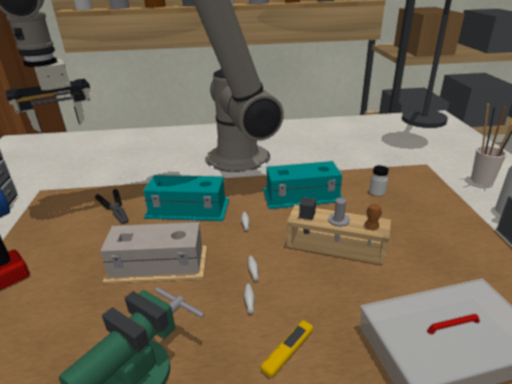

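View pics/side0.png

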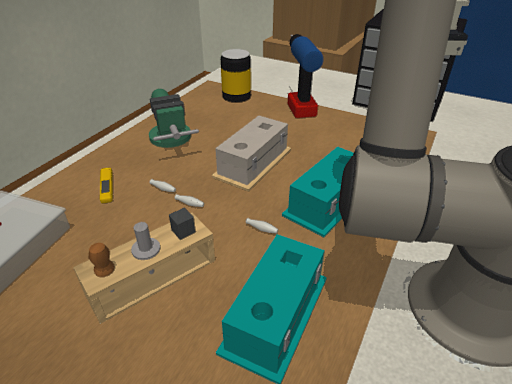

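The pin is the middle tool: scene (340,205), side (142,235). The grey mould is the target, with openings at scene (125,237)/(181,233) and side (241,146)/(265,126). I'll zoom in to measure the centres.

```bash
python3 - <<'E'
from h import *
s=cv2.imread('pics/scene0.png'); d=cv2.imread('pics/side0.png')
c=lambda im,x,y:cv2.resize(im[y:y+75,x:x+100],(400,300),interpolation=cv2.INTER_CUBIC)
cv2.imwrite('pics/z0.png',np.vstack([np.hstack([c(s,105,205),c(s,292,180)]),np.hstack([c(d,208,110),c(d,100,205)])]))
ms,Ps=cam('scene');md,Pd=cam('side')
for n,im,(x,y,w,h),m,P in [('scene',s,(108,222,90,20),ms,Ps),('side',d,(220,115,65,45),md,Pd)]:
    g=cv2.cvtColor(im,cv2.COLOR_BGR2GRAY)[y:y+h,x:x+w]
    k=(g<95).astype(np.uint8)
    nn,l,st,ce=cv2.connectedComponentsWithStats(k)
    for i in range(1,nn):
        if st[i,4]>12: 
            u,v=ce[i]+[x,y]; print(n,st[i],u,v,onz(m,P,u,v,.085).round(4))
for a,b in [((340,205),(142,235)),((308,208),(181,222)),((373,215),(99,258)) ]:
    print(tri([ray(ms,Ps,*a),ray(md,Pd,*b)]).round(4))
E
```

```text
scene [11  0 10  3 24] 123.33333333333333 222.75 [ 0.4909 -0.286   0.085 ]
scene [11 14  4  5 14] 120.28571428571429 238.28571428571428 [ 0.5506 -0.2812  0.085 ]
side [28 13 37 32 61] 264.8032786885246 144.81967213114754 [ 0.5045 -0.1883  0.085 ]
side [ 38  18  27  27 100] 274.17 145.38 [ 0.4835 -0.1969  0.085 ]
[0.5307 0.2141 0.1151]
[0.5059 0.1441 0.0979]
[0.5648 0.281  0.1045]
```

View pics/z0.png

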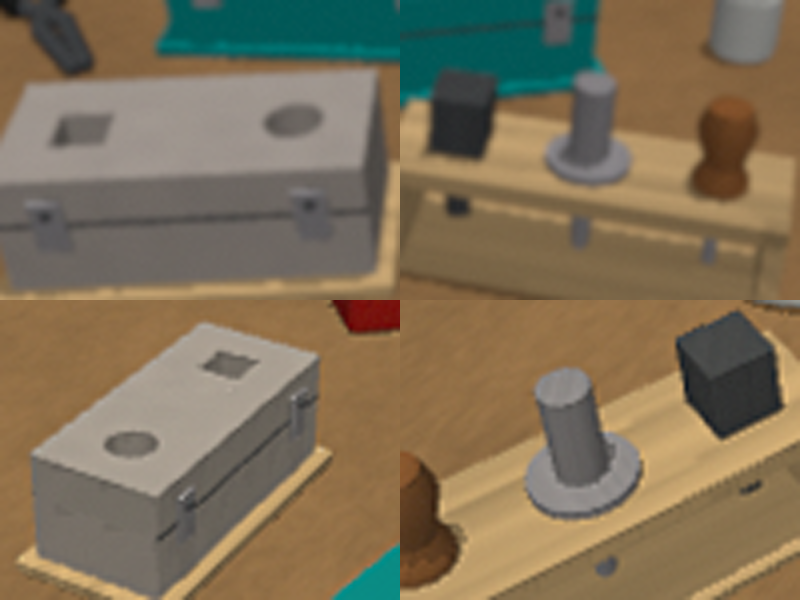

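```bash
python3 - <<'E'
from h import *
ms,Ps=cam('scene');md,Pd=cam('side')
for n,a,b,z in [('top',(340.2,199.7),(140.5,224.7),.131),('flange',(339,219),(145.8,247.7),.081),('hole',(178.2,235),(240.5,145.5),.085),('sq',(125.2,237.2),(265.5,125.7),.085)]:
    print(n,tri([ray(ms,Ps,*a),ray(md,Pd,*b)]).round(4),onz(ms,Ps,*a,z).round(4),onz(md,Pd,*b,z).round(4))
s=robot.observe();M=R.from_euler('xyz',s['tool_rot']).as_matrix();print(M.round(3))
E
```

```text
top [0.5347 0.2105 0.1328] [0.5323 0.2117 0.131 ] [0.5363 0.2086 0.131 ]
flange [0.534  0.2121 0.0794] [0.5368 0.212  0.081 ] [0.5325 0.2124 0.081 ]
hole [ 0.5544 -0.1559  0.0851] [ 0.5553 -0.1553  0.085 ] [ 0.5546 -0.1574  0.085 ]
sq [ 0.5465 -0.2722  0.085 ] [ 0.548  -0.2711  0.085 ] [ 0.5467 -0.2743  0.085 ]
[[ 0.909  0.417 -0.   ]
 [ 0.417 -0.909  0.001]
 [ 0.    -0.001 -1.   ]]
```

```bash
python3 -m creep '[[[25,28,0,0,0,3],[25,28,0,0,0,3],[25,28,0,0,0,3],[25,28,0,0,0,3],[25,28,0,0,0,3]]]' -1
```

```text
time: 0.57
tool_pos: [0.3426, -0.337, 0.402]
tool_rot: [-3.139, 0.002, 0.689]
contact_force: [0.0, -0.7, -0.2]
opening: 0.0918
```

```bash
python3 -m creep '[[[20,36,0,0,0,3],[20,36,0,0,0,3],[20,36,0,0,0,3],[20,36,0,0,0,3],[20,36,0,0,0,3]]]'
```

```text
time: 0.98
tool_pos: [0.4432, -0.1541, 0.4012]
tool_rot: [-3.138, 0.002, 0.962]
contact_force: [1.2, -0.9, -0.5]
opening: 0.0922
```

```bash
python3 -m creep '[[[15,38,0,0,0,3],[15,38,0,0,0,3],[15,38,0,0,0,3],[15,38,0,0,0,3],[0,0,0,0,0,0]]]'
```

```text
time: 1.4
tool_pos: [0.5046, 0.0071, 0.4005]
tool_rot: [-3.138, -0.001, 1.191]
contact_force: [-1.3, -0.4, -0.0]
opening: 0.0915
```

```bash
python3 -m creep '[[[5,36,0,0,0,-1.5],[5,36,0,0,0,0],[5,36,0,0,0,0],[5,36,0,0,0,0],[5,36,0,0,0,0]]]'; python3 -m creep '[[[4,24,-20,0,0,0],[0,0,-20,0,0,0],[0,0,0,0,0,0],[0,0,0,0,0,0]]]'
python3 - <<'E'
from h import *
for n in ['wrist','scene','side']:
    m,P=cam(n)
    if n=='wrist': print([proj(m,P,p) for p in [(.5342,.2113,.131),(.5342,.2113,.081)]])
    cv2.imwrite(f'pics/{n}1.png',viewer.read_camera(n))
print(robot.observe()['tool_pos'],robot.observe()['tool_rot'])
E
```

```text
time: 1.82
tool_pos: [0.5299, 0.1902, 0.399]
tool_rot: [-3.137, 0.003, 1.158]
contact_force: [1.9, 0.2, -0.1]
opening: 0.092
time: 2.15
tool_pos: [0.5335, 0.2225, 0.3574]
tool_rot: [-3.136, 0.001, 1.166]
contact_force: [0.3, -0.5, -0.3]
opening: 0.0918
[(np.float64(267.3324424210844), np.float64(223.98622446137696)), (np.float64(266.19707013871806), np.float64(202.54030299196157))]
[0.53380193 0.22141915 0.3584938 ] [-3.13817028e+00  1.41358100e-04  1.16420931e+00]
```

View pics/wrist1.png

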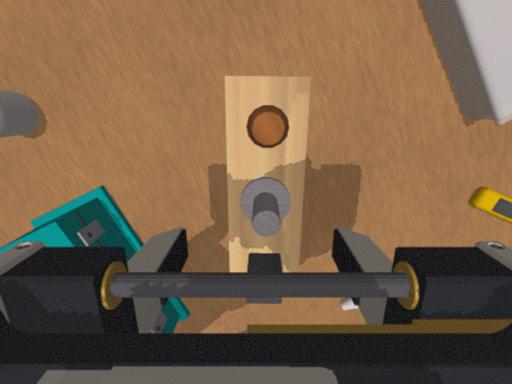

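The wrist view shows the knob top at about (266,226) and the flange centre at (266,203). Both match the projections, and the jaws are across the row. Descending.

```bash
python3 -m creep '[[[0.5,-10,0,0,0,0],[0,0,-25,0,0,0],[0,0,-25,0,0,0],[0,0,-25,0,0,0],[0,0,-8,0,0,0]]]'; python3 -m creep '[[[0,0,0,0,0,0]]]'
```

```text
time: 2.72
tool_pos: [0.5367, 0.2046, 0.2821]
tool_rot: [3.13, -0.009, 1.158]
contact_force: [-1.1, -0.6, -0.3]
opening: 0.0918
time: 2.8
tool_pos: [0.5367, 0.2033, 0.2814]
tool_rot: [3.132, -0.008, 1.157]
contact_force: [-0.7, -0.6, 0.3]
opening: 0.0917
```

```bash
cat >> h.py <<'E'
def rep(target,yaw=None):
    s=robot.observe(); M=R.from_euler('xyz',s['tool_rot']).as_matrix()
    g=s['tool_pos']+.159*M[:,2]
    yw=s['tool_rot'][2] if yaw is None else yaw
    rv=(R.from_euler('xyz',[np.pi,0,yw])*R.from_matrix(M).inv()).as_rotvec(degrees=True)
    print('grasp',g.round(4),'tcp shift mm',((np.array(target)+[0,0,.159]-s['tool_pos'])*1e3).round(1),'turn',rv.round(2),'F',s['contact_force'].round(1),'open',s['opening'].round(4),'t',s['time'])
E
python3 -c "
from h import *
rep([.5342,.2113,.113],1.165)"
```

```text
Traceback (most recent call last):
  File "h.py", line 23, in rep
    print('grasp',g.round(4),'tcp shift mm',((np.array(target)+[0,0,.159]-s['tool_pos'])*1e3).round(1),'turn',rv.round(2),'F',s['contact_force'].round(1),'open',s['opening'].round(4),'t',s['time'])
                                                                                                                                                                 ^^^^^^^^^^^^^^^^^^
AttributeError: 'float' object has no attribute 'round'
```

```bash
sed -i "s/s\['opening'\].round(4)/round(s['opening'],4)/" h.py
python3 -c "
from h import *
rep([.5342,.2113,.113],1.165)"
```

```text
grasp [0.5387 0.2038 0.1224] tcp shift mm [-2.5  8.  -9.4] turn [-0.19  0.7   0.47] F [-0.7 -0.6  0.3] open 0.0917 t 2.8
```

```bash
python3 -m creep '[[[-2.5,8,0,-0.2,0.7,0.5],[0,0,-9,0,0,0],[0,0,0,0,0,0]]]'
python3 -c "
from h import *
rep([.5342,.2113,.113],1.165)"
```

```text
time: 3.05
tool_pos: [0.5353, 0.2105, 0.2755]
tool_rot: [3.139, -0.002, 1.164]
contact_force: [-0.4, -0.7, -0.1]
opening: 0.0921
grasp [0.5359 0.2105 0.1165] tcp shift mm [-1.1  0.8 -3.5] turn [-0.02  0.2   0.05] F [-0.4 -0.7 -0.1] open 0.0921 t 3.05
```

```bash
python3 -m creep '[[[-1,1,-4,0,0.2,0],[0,0,0,0,0,0],[0,0,0,0,0,0],[0,0,0,0,0,0],[0,0,0,0,0,0]]]' 1 30;  python3 -m creep '[[[0,0,0,0,0,0],[0,0,0,0,0,0],[0,0,0,0,0,0],[0,0,0,0,0,0],[0,0,0,0,0,0]]]'
```

```text
time: 3.47
tool_pos: [0.5348, 0.2124, 0.2739]
tool_rot: [3.138, -0.003, 1.165]
contact_force: [1.2, -0.2, -0.3]
opening: 0.0633
time: 3.88
tool_pos: [0.5349, 0.2124, 0.2743]
tool_rot: [3.137, -0.004, 1.166]
contact_force: [0.9, 0.3, -0.3]
opening: 0.0301
```

```bash
python3 -m creep '[[[0,0,0,0,0,0],[0,0,0,0,0,0],[0,0,0,0,0,0],[0,0,0,0,0,0]]]' 1 40;  python3 -m creep '[[[0,0,10,0,0,0],[0,0,15,0,0,0],[0,0,20,0,0,0],[0,0,25,0,0,0],[0,0,25,0,0,0]]]'
```

```text
time: 4.22
tool_pos: [0.5347, 0.2125, 0.2743]
tool_rot: [3.138, -0.003, 1.165]
contact_force: [-0.3, -0.7, 0.1]
opening: 0.0237
time: 4.63
tool_pos: [0.5325, 0.2117, 0.3668]
tool_rot: [-3.131, 0.007, 1.165]
contact_force: [1.1, 0.0, -2.7]
opening: 0.0235
```

```bash
python3 -m creep '[[[0,0,25,0,0,0],[0,0,20,0,0,0],[2,-20,0,0,0,0],[2,-25,0,0,0,0],[2,-30,0,0,0,0]]]';  python3 -m creep '[[[2,-30,0,0,0,0],[2,-30,0,0,0,0],[2,-30,0,0,0,0],[2,-30,0,0,0,0],[2,-30,0,0,0,0]]]'
python3 -m creep '[[[2,-30,0,0,0,0],[2,-30,0,0,0,0],[2,-30,0,0,0,0],[2,-20,0,0,0,0],[0,0,0,0,0,0]]]';python3 -m creep '[[[0,0,0,0,0,0],[0,0,0,0,0,0]]]'
python3 - <<'E'
from h import *
rep([.555,-.156,.2],1.165)
for n in ['scene','side','wrist']: cv2.imwrite(f'pics/{n}2.png',viewer.read_camera(n))
a,b,c=[cv2.imread(f'pics/{n}2.png') for n in ['scene','side','wrist']]
cv2.imwrite('pics/m2.png',np.hstack([cv2.resize(a[120:300,80:280],(400,360)),cv2.resize(b[20:200,140:340],(400,360))]))
E
```

```text
time: 5.05
tool_pos: [0.5372, 0.1394, 0.4233]
tool_rot: [-3.14, -0.001, 1.173]
contact_force: [0.4, -1.0, -2.7]
opening: 0.0232
time: 5.47
tool_pos: [0.5453, -0.0163, 0.4263]
tool_rot: [-3.141, -0.001, 1.177]
contact_force: [0.7, 0.6, -3.3]
opening: 0.0234
time: 5.88
tool_pos: [0.5516, -0.1371, 0.4282]
tool_rot: [-3.141, 0.001, 1.171]
contact_force: [0.6, 0.9, -1.6]
opening: 0.0231
time: 6.05
tool_pos: [0.5512, -0.1381, 0.4284]
tool_rot: [-3.14, 0.001, 1.168]
contact_force: [-0.6, 0.9, -2.6]
opening: 0.0231
grasp [ 0.5509 -0.1382  0.2694] tcp shift mm [  3.8 -17.9 -69.4] turn [ 0.02 -0.1  -0.2 ] F [-0.6  0.9 -2.6] open 0.0231 t 6.05
```

View pics/m2.png

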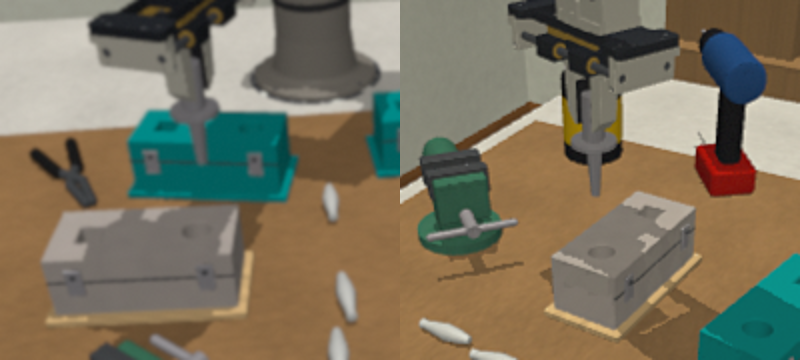

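View pics/wrist2.png

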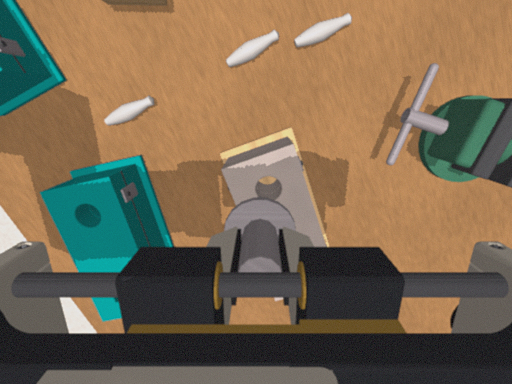

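The pin hangs straight. Its nose is at scene (181.5,202.5) and side (238,117), and the flange is at scene (177.5,174) and side (239,89). Triangulating both.

```bash
python3 - <<'E'
from h import *
ms,Ps=cam('scene');md,Pd=cam('side')
for a,b in [((181.5,202),(238,116.7)),((177.3,174.5),(239,89.5))]:
    print(tri([ray(ms,Ps,*a),ray(md,Pd,*b)]).round(4))
p=np.array([.5509,-.1382,.2614])
for z in (-.091,-.028):print(proj(ms,Ps,p+[0,0,z]),proj(md,Pd,p+[0,0,z]))
E
```

```text
[ 0.5505 -0.1395  0.1688]
[ 0.5469 -0.1403  0.2331]
(np.float64(181.2281281751018), np.float64(200.576124175983)) (np.float64(236.9009306270436), np.float64(117.09913284833036))
(np.float64(177.257447141365), np.float64(174.13875361742586)) (np.float64(236.1481380491135), np.float64(90.51567300714096))
```

```bash
python3 -m creep '[[[2,-9,0,0,0,0],[2,-8,0,0,0,0],[0,0,-20,0,0,0],[0,0,-20,0,0,0],[0,0,-20,0,0,0]]]'; python3 -m creep '[[[0,0,0,0,0,0],[0,0,0,0,0,0]]]'
python3 - <<'E'
from h import *
rep([.556,-.1547,.193],1.165)
for n in ['scene','side']: cv2.imwrite(f'pics/{n}3.png',viewer.read_camera(n))
a,b=[cv2.imread(f'pics/{n}3.png') for n in ['scene','side']]
c=lambda im,x,y:cv2.resize(im[y:y+100,x:x+100],(400,400),interpolation=cv2.INTER_CUBIC)
cv2.imwrite('pics/m3.png',np.hstack([c(a,130,170),c(b,190,85)]))
E
```

```text
time: 6.62
tool_pos: [0.5573, -0.154, 0.3727]
tool_rot: [3.13, 0.001, 1.176]
contact_force: [-0.4, 0.9, -2.4]
opening: 0.023
time: 6.78
tool_pos: [0.557, -0.1543, 0.3689]
tool_rot: [3.137, 0.001, 1.176]
contact_force: [-0.3, 0.1, -0.7]
opening: 0.0235
grasp [ 0.5576 -0.1547  0.2099] tcp shift mm [ -1.   -0.4 -16.9] turn [ 0.16  0.21 -0.65] F [-0.3  0.1 -0.7] open 0.0235 t 6.7833
```

View pics/m3.png

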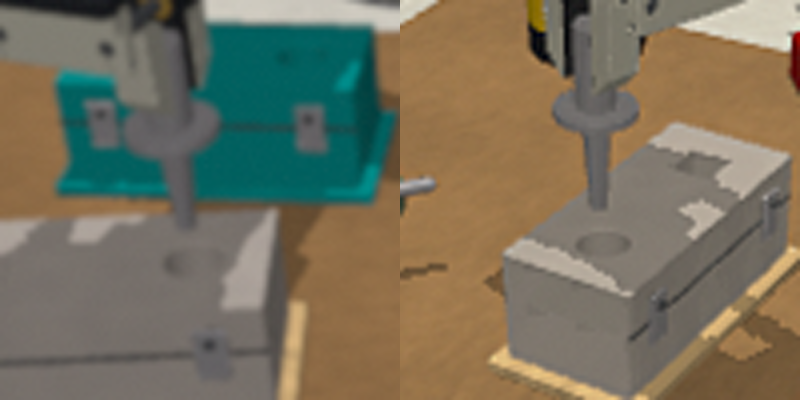

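```bash
python3 - <<'E'
from h import *
ms,Ps=cam('scene');md,Pd=cam('side')
for a,b in [((176.0,225.5),(238.9,136)),((178,235.2),(240.8,145.4))]:
    print(tri([ray(ms,Ps,*a),ray(md,Pd,*b)]).round(4))
E
```

```text
[ 0.5572 -0.156   0.1117]
[ 0.5542 -0.1567  0.0848]
```

```bash
python3 -m creep '[[[-2.5,-0.7,0,0.2,0.2,-0.5],[0,0,-12,0,0,0],[0,0,-12,0,0,0],[0,0,-12,0,0,0],[0,0,0,0,0,0]]]'; python3 -c "
from h import *
rep([.5547,-.1555,.125],1.165)"
```

```text
time: 7.3
tool_pos: [0.5552, -0.1557, 0.3394]
tool_rot: [3.13, -0.001, 1.166]
contact_force: [-0.1, 0.0, -3.3]
opening: 0.0234
grasp [ 0.557  -0.1563  0.1804] tcp shift mm [ -0.5   0.2 -55.4] turn [ 0.22  0.64 -0.05] F [-0.1  0.  -3.3] open 0.0234 t 7.3
```

```bash
python3 -m creep '[[[-0.5,0,-10,0.2,0.6,0],[0,0,-12,0,0,0],[0,0,-12,0,0,0],[0,0,-10,0,0,0],[0,0,0,0,0,0]]]'; python3 -c "
from h import *
rep([.5547,-.1555,.125],1.165)"
```

```text
time: 7.72
tool_pos: [0.5555, -0.1563, 0.2981]
tool_rot: [3.134, 0.0, 1.165]
contact_force: [-0.1, 0.6, -2.2]
opening: 0.0233
grasp [ 0.5565 -0.1567  0.1391] tcp shift mm [ -0.8   0.8 -14.1] turn [ 0.17  0.37 -0.  ] F [-0.1  0.6 -2.2] open 0.0233 t 7.7167
```

```bash
python3 -m creep '[[[-1,0.5,-6,0.2,0.4,0],[0,0,-4,0,0,0],[0,0,0,0,0,0]]]'; python3 -m creep '[[[0,0,-2,0,0,0],[0,0,0,0,0,0]]]';python3 -m creep '[[[0,0,-2,0,0,0],[0,0,0,0,0,0]]]'
```

```text
time: 7.97
tool_pos: [0.5548, -0.1559, 0.2885]
tool_rot: [-3.142, -0.0, 1.165]
contact_force: [-0.5, -0.3, -3.0]
opening: 0.0232
time: 8.13
tool_pos: [0.555, -0.156, 0.2868]
tool_rot: [3.141, -0.0, 1.165]
contact_force: [-0.7, 0.1, -2.8]
opening: 0.0233
time: 8.3
tool_pos: [0.5551, -0.156, 0.2852]
tool_rot: [3.14, -0.0, 1.165]
contact_force: [0.2, -0.1, -3.2]
opening: 0.0235
```

```bash
python3 -m creep '[[[0,0,-2,0,0,0],[0,0,0,0,0,0]]]'; python3 -m creep '[[[0,0,-2,0,0,0],[0,0,0,0,0,0]]]'
python3 - <<'E'
from h import *
for n in ['scene','side']: cv2.imwrite(f'pics/{n}4.png',viewer.read_camera(n))
a,b=[cv2.imread(f'pics/{n}4.png') for n in ['scene','side']]
c=lambda im,x,y:cv2.resize(im[y:y+100,x:x+100],(400,400),interpolation=cv2.INTER_CUBIC)
cv2.imwrite('pics/m4.png',np.hstack([c(a,130,170),c(b,190,85)]))
E
```

```text
time: 8.47
tool_pos: [0.5554, -0.1562, 0.2847]
tool_rot: [3.137, -0.0, 1.165]
contact_force: [0.0, -0.1, -2.3]
opening: 0.0233
time: 8.63
tool_pos: [0.5555, -0.1564, 0.2848]
tool_rot: [3.135, 0.0, 1.165]
contact_force: [0.0, -0.2, -2.8]
opening: 0.023
```

View pics/m4.png

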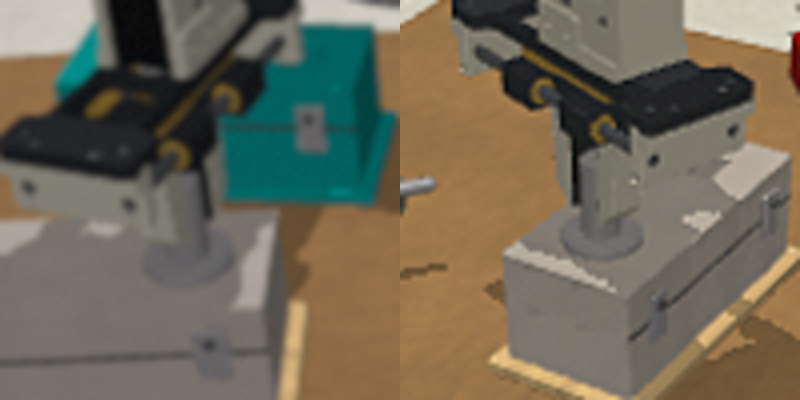

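The flange appears to be on or just above the top. z has stalled at 0.2848 without the force rising, so I'll try a slightly bigger step.

```bash
python3 -m creep '[[[0,0,-4,0.2,0.3,0],[0,0,0,0,0,0]]]'; python3 -m creep '[[[0,0,-5,0,0,0],[0,0,0,0,0,0]]]'
```

```text
time: 8.9
tool_pos: [0.5562, -0.1569, 0.2855]
tool_rot: [3.134, -0.0, 1.165]
contact_force: [-0.4, -0.2, -3.3]
opening: 0.0237
time: 9.07
tool_pos: [0.5566, -0.1572, 0.2848]
tool_rot: [3.129, 0.0, 1.166]
contact_force: [0.6, 0.2, -2.2]
opening: 0.0236
```

```bash
python3 -c "
from h import *
s=robot.observe();print(s['qpos'].round(3),s['joint_efforts'].round(1),s['torque'].round(2));rep([.5547,-.156,.125],1.165)"
```

```text
[-0.408  0.552  1.54  -0.     1.037 -0.002] [ -0.  -53.3 -22.8   0.    0.1  -0. ] [-0.05 -0.09  0.01]
grasp [ 0.5585 -0.158   0.1258] tcp shift mm [-1.9  1.2 -0.8] turn [ 0.3   0.68 -0.03] F [ 0.6  0.2 -2.2] open 0.0236 t 9.0667
```

No joint is at a limit and there's no contact load, so at most 1–2 mm is left. Dropping is allowed and the shank is deep in the hole, so I'll level the tool and release.

```bash
python3 -m creep '[[[-1.5,1,0,0.3,0.7,0],[0,0,0,0,0,0]]]'; python3 -m creep '[[[0,0,0,0,0,0],[0,0,0,0,0,0],[0,0,0,0,0,0],[0,0,0,0,0,0],[0,0,0,0,0,0]]]' -1; python3 -m creep '[[[0,0,0,0,0,0],[0,0,0,0,0,0],[0,0,0,0,0,0],[0,0,0,0,0,0]]]'
```

```text
time: 9.23
tool_pos: [0.5549, -0.1561, 0.2843]
tool_rot: [-3.14, -0.0, 1.165]
contact_force: [-0.3, -0.2, -3.1]
opening: 0.0232
time: 9.65
tool_pos: [0.555, -0.156, 0.282]
tool_rot: [-3.137, -0.0, 1.165]
contact_force: [-0.1, 0.8, 0.3]
opening: 0.0521
time: 9.98
tool_pos: [0.5552, -0.1561, 0.2819]
tool_rot: [-3.137, -0.0, 1.165]
contact_force: [-0.9, 0.6, -0.1]
opening: 0.0789
```

```bash
python3 -m creep '[[[0,0,10,0,0,0],[0,0,20,0,0,0],[0,0,30,0,0,0],[0,0,35,0,0,0],[0,0,35,0,0,0]]]';python3 -m creep '[[[-20,20,30,0,0,0],[-30,20,0,0,0,0],[-30,20,0,0,0,0],[0,0,0,0,0,0],[0,0,0,0,0,0]]]'
python3 - <<'E'
from h import *
for n in ['scene','side']: cv2.imwrite(f'pics/{n}5.png',viewer.read_camera(n))
a,b=[cv2.imread(f'pics/{n}5.png') for n in ['scene','side']]
c=lambda im,x,y:cv2.resize(im[y:y+75,x:x+100],(400,300),interpolation=cv2.INTER_CUBIC)
cv2.imwrite('pics/m5.png',np.vstack([np.hstack([c(a,130,190),c(a,292,180)]),np.hstack([c(b,190,110),c(b,100,205)])]))
for n in ('scene','side'):
    m,P=cam(n);print(n,[np.round(proj(m,P,(.555,-.156,z)),1) for z in (.141,.091)])
E
```

```text
time: 10.4
tool_pos: [0.5528, -0.1552, 0.4106]
tool_rot: [-3.12, -0.0, 1.165]
contact_force: [0.9, 0.2, -0.3]
opening: 0.0916
time: 10.82
tool_pos: [0.4696, -0.0939, 0.4543]
tool_rot: [-3.141, -0.001, 1.164]
contact_force: [-0.8, 0.0, -0.1]
opening: 0.0914
scene [array([174.4, 213.9]), array([177.5, 232.8])]
side [array([239.6, 125. ]), array([240. , 143.6])]
```

View pics/m5.png

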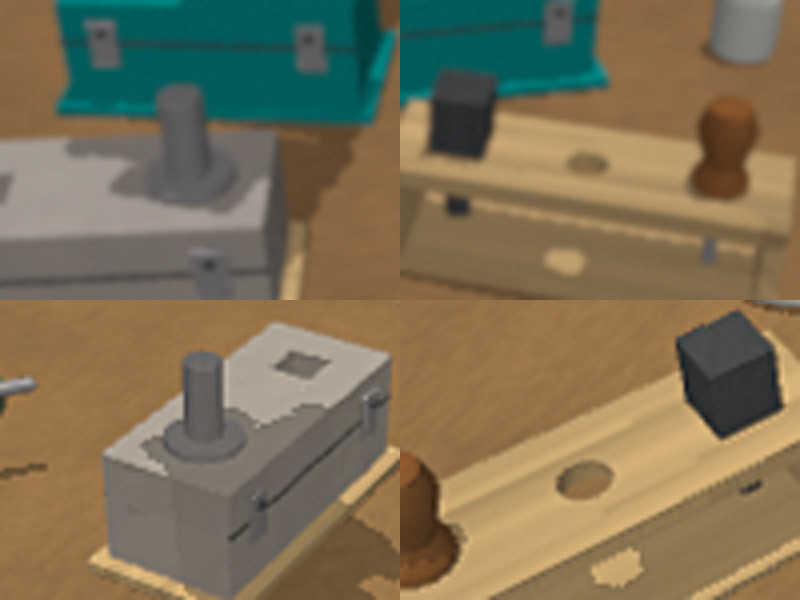

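Knob top is at scene (175,213.5) and side (241,125), and flange at scene (178,233) and side (241,144). All are within about 1.5 px of the home projections, and the awl and punch haven't moved.

```bash
python3 -c "
from cell import robot
print(robot.hand_in())"
```

```text
the job is handed in; nothing more can be done
None
```

The pin is in the grey mould's round hole, tapered end down, with its flange on the top. I let go of it, backed the gripper clear and handed the job in at about 11 s; no verdict was reported.

- **Pin:** in the last scene and side pictures its knob top and flange are within about 1.5 px (about 3 mm) of where they should be when home. It stands upright. On the way it was lifted to about 0.2 m or more, above the 0.16 m needed.
- **Awl and punch:** by eye they look the same as in the first pictures; I did not re-measure their positions.
- **One oddity:** just before release, the tool stopped going down at z ≈ 0.285 m although the contact force did not rise. I couldn't tell whether the flange was already touching, so I levelled the tool and released it there, leaving at most a drop of a millimetre or two.

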